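Load the label unwinder and hold its tension arm for threading

ROBOT

A 6-joint arm with a two-finger parallel gripper is mounted at the origin on a cart in front of the work surface, level with it; the furniture and walls round the work are solid. World frame = base frame: x ahead of the robot, y to its left, z up, the work surface at z = 0. Lengths are in m, angles in degrees, forces in N, time in s.
With the tool pointing down it reaches from about 0.375 to 0.9 m from the base axis. Payload 3.1 kg.
Tool frame: the origin (TCP) lies on the centre line of the jaws, within the pads' length; the fingertips stand 25 mm ahead of it and the grasp point (between the pads) lies 6 mm ahead of it; z points along the fingers, y is the line along which they close (so a half turn about z gives the same grasp; the last joint's range is limited). The gripper opens to 87 mm and grips with 3 to 60 N. Pads are 19 mm wide; open, the fingers measure 117 mm over their backs; the gripper's body (75 mm by 190 mm) begins 51 mm behind the grasp point.
Start: joints at [-85.399, 30.224, 82.088, -0, 67.689, -10.227], TCP at [0.16, -0.604, 0.248] pointing down, gripper open.
Joint ranges: [-176.69, 176.69], [-43.24, 126.21], [12.49, 139.97], [-82, 262], [0, 151.66], [-163.58, 163.58]. Speed limits (degrees/s): [159.86, 159.86, 180, 180, 180, 180].

INTERFACE

Orientations are given as a 3x3 rotation matrix whose columns are the frame's x, y, z axes.
In Python, from rig import read_state, capture, camera_params, hand_in gives the robot as it stands.
- The arm moves only by the tool apply_moves, never from a script. Its argument "rows" is a list of rows, each an object of numbers: "x", "y", "z": the shift along the tool's x, y, z in mm; "rx", "ry", "rz": the turn, a rotation vector about the tool's x, y, z in units of 6 degrees (1.0 is 6 degrees); "claw": the closure in counts, from 0 (fully open) to 255 (shut). A call has 1 to 10 rows; each row is the pose to reach, as a shift and turn from the pose commanded when the call began, along the tool's axes at that moment; what a row does not reach only later rows make up. A row lasts 1/8 s, in which the tool goes at most 62.5 mm and 10.7 degrees, less where a joint would pass 70% of its speed; a pose out of reach is approached as far as the arm can. A call with a gripper value outside its range is refused whole. The fingers move at their own pace and stop on an object; the grip force is fixed at half the most. Time passes only in rows, so rows that repeat a pose let the fingers close. It gives the time, the measured TCP pose, the force, the opening and the grip force at its end, in the units of the state.
- read_state(): the state, without advancing time (a new reading comes with each control period).
- capture(name): name is "side" or "top"; returns (picture, depth): 480x640x3 uint8, red, green, blue; 480x640 float32, m along the optical axis (not along the pixel's ray), 0 where there is no reading.
- camera_params(name): a dict with "fx", "fy", "cx", "cy" (pixels), "D" ([k1, k2, p1, p2, k3] as OpenCV has them; the pictures are not rectified), "xyz" and "orientation" of the camera in the world. Camera axes: x right, y up, looking along -z (the intrinsics and any distortion apply to the point x, -y, -z); pixel columns grow to the right and rows downward; lengths in m; the calibration is good to about 2 mm. A picture is of the moment at which its call begins. camera_params takes no time and is no camera call.
- hand_in(): hands the job in; it is judged then, once.
The state is a dict: "time_s": time; "joint_positions": joint angles; "qvel": joint speeds; "tau": joint torques, N m; "position": TCP position; "tcp_rot": TCP orientation; "force": force on the tool from outside, world axes, zero at the start; "moment": the same for the moment, N m; "opening": opening from 0.0 (shut) to 1.0 (fully open); "grasp_force": force on a finger pad.
Only numpy, scipy, OpenCV 4.12 (cv2) and the standard library are available. Lean on these libraries where they do the work, as an engineer would, in place of code of your own. Each camera call takes 0.05 s, during which the arm holds its last target. There are 200 camera calls.

TASK

Load the bench label unwinder for the next batch of tubes: take the roll of white labels from its cradle, hang it by its core over the unwinder's horizontal spindle, between the end disc and the side plate, and let go so that it hangs freely there. Then swing the spring-loaded tension arm by its blue roller towards the roll until it is against its stop (the red pin), and finish while holding it there, so that a colleague can thread the label strip; do not let it spring back. Leave the tube rack, the two vials and the orange-lidded cup where they stand.

Things in the scene. Friction and masses are not known exactly. Their poses are not given: they have to be found in the camera images.
- unwinder: Label unwinder, fixed: grey base 150 x 280 mm (x by y), 13 mm high, with a white upright side plate (front face at x = +52 mm, 106 mm high, 130 mm within 30 mm of the spindle). Origin: centre of the underside; x points from the open front to the plate, y to the spindle's side, z up. Spindle and tension arm stick out from the plate to -x.
- spindle: Horizontal steel bar, 16 mm diameter, axes as the unwinder's. Origin: on its axis at the plate's face, 120 mm above the bench, at x = 52, y = 85 mm of the unwinder. It runs 95 mm along -x to a black end disc (24 mm diameter, 5 mm thick); a collar 30 mm in diameter, 6 mm thick, lies at the plate. A hanging roll's centre is 21 to 80 mm from the plate and 12 mm below the bar's axis.
- spindle_end (a point): Centre of the free end of the spindle (outer face of the 24 mm end disc); axes as the unwinder's.
- label_roll: Loose roll of white labels, 96 mm diameter, 30 mm wide, with a 40 mm hole right through, about 0.15 kg. Origin: its centre; its x axis is the roll's axis (level as it stands on edge in the cradle). The paper ring is 28 mm thick from hole to outside: it can be pinched from above across its 30 mm width, fingertips up to 24 mm below its top.
- cradle: Fixed grey cradle 60 x 96 mm, in which the roll stands on edge on two low steel rails, between end plates 24 mm high. Origin: centre of the underside; x is along the roll's axis. The standing roll's centre is 59 mm above the bench.
- tension_arm (a joint): Angle of the tension arm, rad: 0 at rest on the black pin, leaning 0.61 rad away from the spindle; it grows as the arm swings over the top towards the spindle, up to 1.05 at the red pin (leaning 0.44 rad to the spindle's side). A spring drives it back: at the roller it takes about 3 N to start it and about 8 N at the stop.
- roller_mid (a point): Middle of the tension arm's blue roller: 18 mm diameter, 52 mm of it between 23 mm black collars, parallel to the spindle, spins freely. Spans x = -32 to +31 mm of the unwinder; the flat arm, 16 mm wide, is behind it (x = 31 to 41). Push or pinch it from above. Height 124 mm at rest, 140 at the top of its swing, 131 at the stop; it moves 90 mm sideways.
- tube_rack: Dark red tube rack with capped sample tubes, 48 x 139 mm, 95 mm high over the tubes, loose. Origin: centre of the underside. Leave alone.
- vial_blue: Small white vial with a blue cap, 31 mm diameter, 60 mm high, loose. Origin: centre of the underside. Leave alone.
- vial_white: Small white vial with a white cap, 31 mm diameter, 58 mm high, loose. Origin: centre of the underside. Leave alone.
- orange_cup: Specimen cup with an orange lid, 60 mm diameter, 64 mm high, loose. Origin: centre of the underside. Leave alone.
- tension_pivot (a point): Point on the tension arm's fixed axis of turning, which runs along the unwinder's x; here x = 0, y = -55, z = 50 mm in the unwinder's frame. Axes as the unwinder's. The roller's middle stays 90 mm from this point, in the unwinder's plane x = 0.
Things that resemble listed ones, but are neither listed nor needed, are in the scene too. Of the things that look like the label_roll, the largest one is meant.

How it is judged:
By the outcome, as a careful person would: the job done as asked, in the order asked, and still so for the second after the job is handed in, while the arm keeps its last pose, push and grip.
It also fails if it takes over 54 s, if anything falls off the work surface, if the arm or the gripper's body presses on something with over 40 N, if the wrist force passes 120 N, or if a joint passes its speed limit or range.

## Working session

There is one attempt and no reset: what is moved stays moved. The work goes in short steps, Python scripts to look and compute and a tool call to move; the robot and the scene stay as the last step left them, time stands still between calls to the robot, and variables do not carry over. Pictures are saved under pics/ and viewed, at most 10 in all, crops included, and the job is handed in when it is done.

Besides the shell and the picture viewer there is one more tool, called in YAML: its name, and indented under it one key for each argument. apply_moves: Moves the arm, as the interface text tells. Its arguments: {"type":"object","properties":{"rows":{"type":"array"}},"required":["rows"]}

```bash
mkdir -p pics; python3 - <<'E'
from rig import *
import cv2,numpy as np
for n in("side","top"):
    im,d=capture(n); np.savez(f"{n}0.npz",im=im,d=d); cv2.imwrite(f"pics/{n}0.png",im[:,:,::-1])
    print(n,camera_params(n),(d>0).mean())
s=read_state();print(s['time_s'],s['position'],s['tcp_rot'],s['force'])
E
```

```text
side {'fx': 435.9743473671138, 'fy': 435.9743473671138, 'cx': 306.93420806587795, 'cy': 237.39909140737706, 'D': array([-0.00082599,  0.        ,  0.        ,  0.        ,  0.        ]), 'xyz': array([ 0.22565637, -0.91187196,  0.80062147]), 'orientation': array([[ 0.94841522,  0.19047945, -0.25342878],
       [-0.3168338 ,  0.54129455, -0.77885593],
       [-0.01117643,  0.81897362,  0.57372232]])} 0.9870572916666667
top {'fx': 546.0303588642292, 'fy': 546.0303588642292, 'cx': 323.08115867336005, 'cy': 231.77706026555904, 'D': array([-0.08960466,  0.        ,  0.        ,  0.        ,  0.        ]), 'xyz': array([0.37939205, 0.0222065 , 1.44109601]), 'orientation': array([[-0.02473229,  0.9945848 , -0.10094249],
       [-0.99967307, -0.02526053, -0.00395804],
       [-0.00648647,  0.1008116 ,  0.99488439]])} 0.9614453125
0.1 [ 0.15992364 -0.60356396  0.24668896] [[ 9.66699603e-01  2.55913772e-01 -1.40189692e-04]
 [ 2.55913563e-01 -9.66697758e-01  1.92187199e-03]
 [ 3.56312450e-04 -1.89374933e-03 -9.99998143e-01]] [ 0.31813213 -0.37603846  0.79663223]
```

View pics/side0.png

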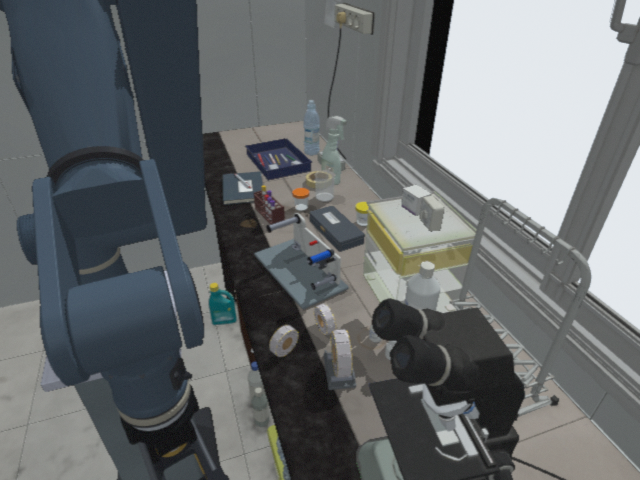

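View pics/top0.png

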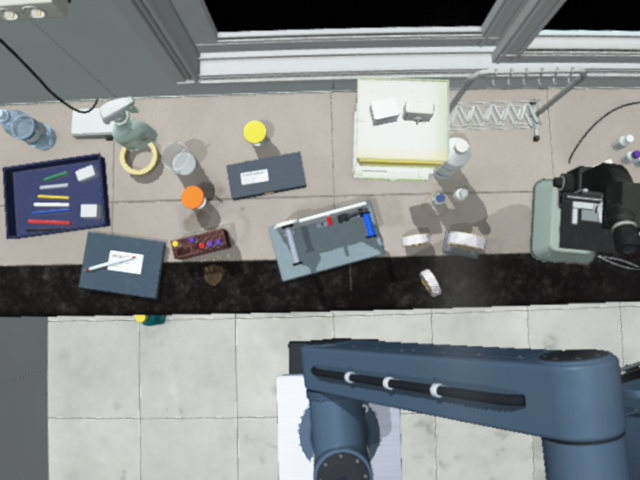

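The side view shows the unwinder at about (305,270) and the cradle roll at (341,352), with two smaller decoy rolls at (285,340) and (324,318). In the top view the unwinder is at (327,240) with the spindle at its left end, the roller is at (369,224) and the roll is at (466,241). The vials are at (438,199) and (460,193).

```bash
cat > h.py <<'E'
import numpy as np,cv2
from rig import camera_params
def rays(n,uv):
    p=camera_params(n);K=np.array([[p['fx'],0,p['cx']],[0,p['fy'],p['cy']],[0,0,1]])
    q=cv2.undistortPoints(np.asarray(uv,float).reshape(-1,1,2),K,p['D']).reshape(-1,2)
    d=np.c_[q[:,0],-q[:,1],-np.ones(len(q))]
    return p['xyz'],d@p['orientation'].T   # per unit depth
def cloud(n,d):
    v,u=np.mgrid[:480,:640]; o,r=rays(n,np.c_[u.ravel(),v.ravel()])
    return (o+r*d.reshape(-1,1)).reshape(480,640,3)
def plane(n,uv,z):
    o,r=rays(n,uv); return o+r*((z-o[2])/r[:,2])[:,None]
def proj(n,X):
    p=camera_params(n);K=np.array([[p['fx'],0,p['cx']],[0,p['fy'],p['cy']],[0,0,1]])
    c=(np.atleast_2d(X)-p['xyz'])@p['orientation'];c=c*[1,-1,-1]
    return cv2.projectPoints(c,np.zeros(3),np.zeros(3),K,p['D'])[0].reshape(-1,2)
E
python3 - <<'E'
from h import *
for n in("top","side"):
    f=np.load(n+"0.npz");im,d=f['im'],f['d'];P=cloud(n,d)
    X,Y,Z=P[...,0],P[...,1],P[...,2]
    reg=(X>.3)&(X<.7)&(abs(Y)<.5)&(d>0)
    print(n,"bench z",np.median(Z[reg&(abs(Z)<.03)]))
    hsv=cv2.cvtColor(im,cv2.COLOR_RGB2HSV)
    blue=reg&(abs(hsv[...,0].astype(int)-112)<12)&(hsv[...,1]>150)&(hsv[...,2]>100)&(Z>.09)
    print("roller",blue.sum(),np.median(P[blue],0),P[blue].min(0),P[blue].max(0))
    # roll
    m=reg&(Z>.07)&(Z<.13)&(Y<-.15)&(Y>-.33)&(X<.5)
    k,l,st,c=cv2.connectedComponentsWithStats(m.astype(np.uint8))
    for i in range(1,k):
        if st[i,4]>40:
            q=P[l==i];print("high",st[i],q.mean(0).round(3),q.max(0).round(3)); print(cv2.minAreaRect((q[:,:2]*1000).astype(np.float32)))
    b=reg&(Z>.007)&(Z<.019)&(Y>-.15)&(Y<.25)&(X<.56)
    k,l,st,c=cv2.connectedComponentsWithStats(b.astype(np.uint8));i=1+st[1:,4].argmax()
    print("base",st[i],cv2.minAreaRect((P[l==i][:,:2]*1000).astype(np.float32)))
    s=reg&(Z>.1)&(Z<.15)&(Y>-.15)&(Y<.25)&(X<.56)
    k,l,st,c=cv2.connectedComponentsWithStats(s.astype(np.uint8))
    for i in range(1,k):
        if st[i,4]>30:
            q=P[l==i];print("tall",st[i],q.mean(0).round(3),q.max(0).round(3),cv2.minAreaRect((q[:,:2]*1000).astype(np.float32)))
f=np.load("top0.npz");a=cv2.resize(f['im'][160:310,260:500,::-1],None,fx=3.3,fy=3.3,interpolation=cv2.INTER_CUBIC);cv2.imwrite("pics/t1.png",a)
f=np.load("side0.npz");a=cv2.resize(f['im'][200:400,220:420,::-1],None,fx=3,fy=3,interpolation=cv2.INTER_CUBIC);cv2.imwrite("pics/s1.png",a)
E
```

```text
top bench z -0.000129786681240196
roller 162 [ 0.52824889 -0.08256922  0.1304691 ] [ 0.49897961 -0.09602666  0.09708837] [ 0.55574121 -0.06982371  0.13911349]
high [449 235  21  12 191] [ 0.487 -0.311  0.094] [ 0.5   -0.289  0.113]
((486.6818542480469, -310.1105651855469), (41.4557991027832, 25.786605834960938), 86.2066650390625)
base [ 269  217  116   64 4180] ((502.919189453125, 19.244720458984375), (149.9444580078125, 280.61956787109375), 13.595332145690918)
tall [355 211  22  29 221] [ 0.529 -0.083  0.129] [ 0.56  -0.053  0.139] ((530.3696899414062, -83.412841796875), (79.29361724853516, 31.857145309448242), 24.353134155273438)
tall [275 214  58  52 499] [0.509 0.091 0.121] [0.56  0.146 0.14 ] ((499.3924560546875, 65.44837188720703), (107.91519927978516, 139.87156677246094), 15.373330116271973)
side bench z -0.0007997279242448752
roller 114 [ 0.52864027 -0.08785197  0.12898767] [ 0.50136668 -0.097399    0.12099551] [ 0.5545586  -0.07509155  0.13343975]
high [331 330  16  15  90] [ 0.482 -0.317  0.096] [ 0.5   -0.297  0.107]
((487.9870910644531, -314.99285888671875), (31.746368408203125, 28.549909591674805), 78.53375244140625)
base [ 254  239   80   70 2651] ((488.51617431640625, 16.857376098632812), (137.15248107910156, 286.0680847167969), 10.625845909118652)
tall [266 213  55  32 353] [0.506 0.086 0.118] [0.559 0.143 0.136] ((507.4923400878906, 54.80912780761719), (108.55963134765625, 145.6681365966797), 23.897857666015625)
tall [306 249  26  17 191] [ 0.524 -0.088  0.127] [ 0.559 -0.068  0.135] ((524.5718994140625, -84.98109436035156), (72.54843139648438, 23.195009231567383), 15.563193321228027)
```

View pics/t1.png

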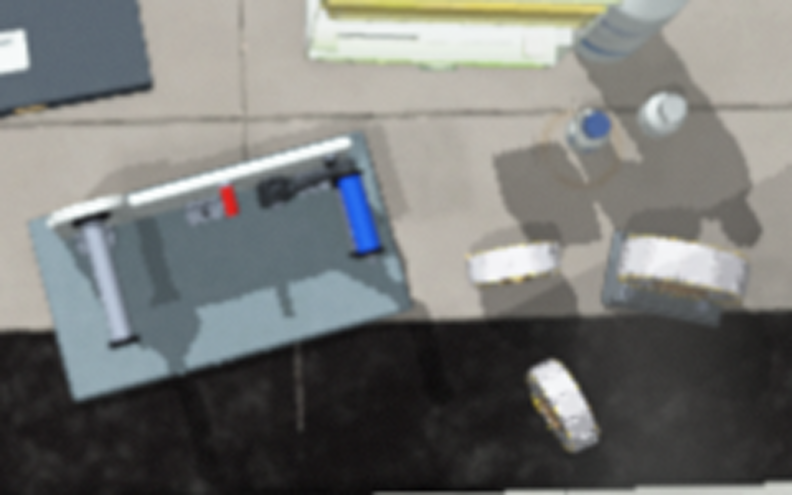

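View pics/s1.png

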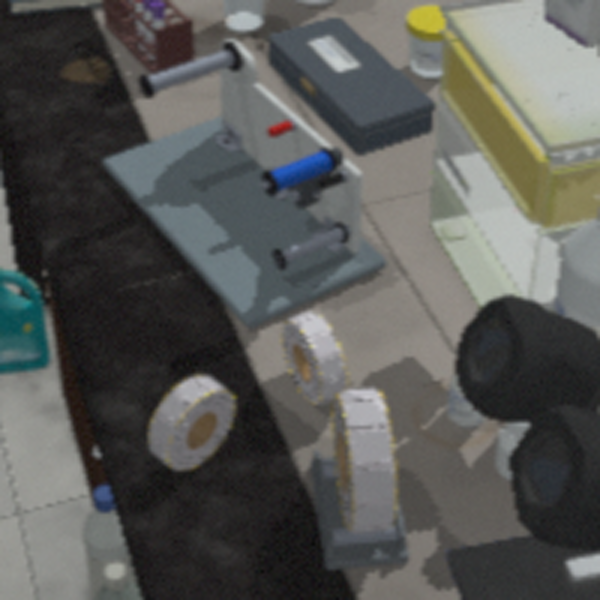

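The crops confirm the layout: the roll stands in the cradle at about (682,262) in the top crop, the two smaller rolls are decoys, and the red pin is at (230,200). The predicted roller position agrees with the base fit (0.503, 0.019, yaw 13.6°). Next I measure the roll.

```bash
python3 - <<'E'
from h import *
for n in("top","side"):
    f=np.load(n+"0.npz");im,d=f['im'],f['d'];P=cloud(n,d)
    X,Y,Z=P[...,0],P[...,1],P[...,2]
    box=(X>.40)&(X<.56)&(Y<-.24)&(Y>-.39)&(d>0)
    for lo,hi in((.03,.125),(.085,.125),(.1,.125)):
        q=P[box&(Z>lo)&(Z<hi)]; print(n,lo,len(q),q.mean(0).round(4),q.min(0).round(3),q.max(0).round(3),cv2.minAreaRect((q[:,:2]*1000).astype(np.float32)))
    q=P[box&(Z>.005)&(Z<.028)];print("cradle",len(q),cv2.minAreaRect((q[:,:2]*1000).astype(np.float32)))
    box=(X>.5)&(X<.7)&(Y<-.2)&(Y>-.4)&(Z>.03)&(Z<.08)
    k,l,st,c=cv2.connectedComponentsWithStats(box.astype(np.uint8))
    for i in range(1,k):
        if st[i,4]>20: print("vial",P[l==i].mean(0).round(3),P[l==i].max(0).round(3))
# cradle/roll outline by brightness
im=np.load("top0.npz")['im'];g=im.astype(int)
for z,th in((.1,0),):
    hsv=cv2.cvtColor(im,cv2.COLOR_RGB2HSV);m=((hsv[...,2]>190)&(hsv[...,1]<40)).astype(np.uint8)
    m[:, :440]=0;m[:,495:]=0;m[:225]=0;m[:260][260:]=0
    k,l,st,c=cv2.connectedComponentsWithStats(m);i=1+st[1:,4].argmax();v,u=np.nonzero(l==i)
    r=cv2.minAreaRect(np.c_[u,v].astype(np.float32));print(st[i],r,plane("top",[c[i]],.103)); print(plane("top",cv2.boxPoints(r),.1).round(3))
E
```

```text
top 0.03 611 [ 0.484  -0.3279  0.0872] [ 0.4   -0.384  0.031] [ 0.511 -0.24   0.114] ((455.732666015625, -312.0463562011719), (143.71820068359375, 111.29745483398438), 89.98657989501953)
top 0.085 407 [ 0.4863 -0.334   0.0997] [ 0.463 -0.378  0.085] [ 0.508 -0.294  0.114] ((486.2935791015625, -336.2447509765625), (83.71126556396484, 31.544355392456055), 76.50933074951172)
top 0.1 227 [ 0.4864 -0.3366  0.1047] [ 0.467 -0.366  0.1  ] [ 0.506 -0.305  0.114] ((486.5493469238281, -336.4949035644531), (62.81071853637695, 31.04551124572754), 77.2016372680664)
cradle 384 ((478.8336486816406, -315.6070251464844), (145.47955322265625, 153.91273498535156), 88.38692474365234)
vial [ 0.663 -0.289  0.055] [ 0.671 -0.271  0.08 ]
vial [ 0.658 -0.229  0.06 ] [ 0.663 -0.2    0.08 ]
vial [ 0.611 -0.335  0.047] [ 0.626 -0.323  0.063]
vial [ 0.6   -0.274  0.048] [ 0.617 -0.261  0.065]
vial [ 0.505 -0.223  0.063] [ 0.511 -0.202  0.075]
side 0.03 967 [ 0.4744 -0.3425  0.0775] [ 0.4   -0.389  0.03 ] [ 0.508 -0.24   0.109] ((453.9692077636719, -314.3907775878906), (107.70915222167969, 148.7017059326172), 0.0
[... 237 characters left out ...]
  0.1042] [ 0.465 -0.364  0.1  ] [ 0.502 -0.313  0.109] ((483.8996887207031, -338.867431640625), (49.45323181152344, 31.30799102783203), 76.63137817382812)
cradle 557 ((454.68878173828125, -314.92059326171875), (97.43367767333984, 155.68426513671875), 4.509037017822266)
vial [ 0.659 -0.214  0.067] [ 0.669 -0.2    0.077]
vial [ 0.504 -0.232  0.055] [ 0.509 -0.203  0.07 ]
vial [ 0.587 -0.28   0.034] [ 0.591 -0.269  0.038]
vial [ 0.603 -0.341  0.043] [ 0.612 -0.326  0.057]
[ 440  418   55   62 3030] ((467.0, 448.5), (53.99999237060547, 60.99999237060547), 0.0) [[-0.02496275 -0.30479315  0.103     ]]
[[-0.091 -0.24   0.1  ]
 [ 0.056 -0.244  0.1  ]
 [ 0.051 -0.376  0.1  ]
 [-0.097 -0.371  0.1  ]]
```

apply_moves:
  rows:
    - {"x":36,"y":-48,"z":0,"rz":-1,"claw":0}
    - {"x":72,"y":-97,"rz":-2,"claw":0}
    - {"x":108,"y":-145,"rz":-3.5,"claw":0}
    - {"x":144,"y":-193,"rz":-5,"claw":0}
    - {"x":200,"y":-189,"rz":-6.5,"claw":0}
    - {"x":255,"y":-185,"rz":-8,"claw":0}
    - {"x":310,"y":-180,"rz":-9.5,"claw":0}
    - {"x":360,"y":-176,"rz":-10.4,"claw":0}
    - {"x":382,"y":-174.5,"rz":-10.4,"claw":0}
    - {"x":382,"y":-174.5,"z":0,"rz":-10.4,"claw":0}

```text
validation failed for argument at $.ro...
```

```bash
cat >> h.py <<'E'
def go(P=None,psi=None):
    "tool-frame shift (mm) and turn (6deg) to TCP P, with tool x yaw psi, tool down"
    from rig import read_state
    s=read_state();R=np.array(s['tcp_rot']);p=np.array(s['position'])
    print("t",s['time_s'],"p",p.round(4),"yaw",np.degrees(np.arctan2(R[1,0],R[0,0])).round(2),"F",np.round(s['force'],1),"open",s['opening'],"g",s['grasp_force'])
    if P is not None: print("shift",(R.T@(np.array(P)-p)*1000).round(1))
    if psi is not None:
        a=np.radians(psi);T=np.array([[np.cos(a),np.sin(a),0],[np.sin(a),-np.cos(a),0],[0,0,-1]])
        print("rot",(np.degrees(cv2.Rodrigues(R.T@T)[0].ravel())/6).round(2))
E
python3 - <<'E'
from h import *
from rig import *
go((.485,-.3375,.110),77)
im,d=capture("top"); cv2.imwrite("pics/t2.png",cv2.resize(im[150:350,360:600,::-1],None,fx=3,fy=3))
E
```

```text
t 0.1 p [ 0.1599 -0.6036  0.2467] yaw 14.83 F [ 0.3 -0.4  0.8] open 0.9999016388252309 g 0.0
shift [ 382.3 -173.8  137.2]
rot [-1.000e-02 -1.000e-02 -1.036e+01]
```

View pics/t2.png

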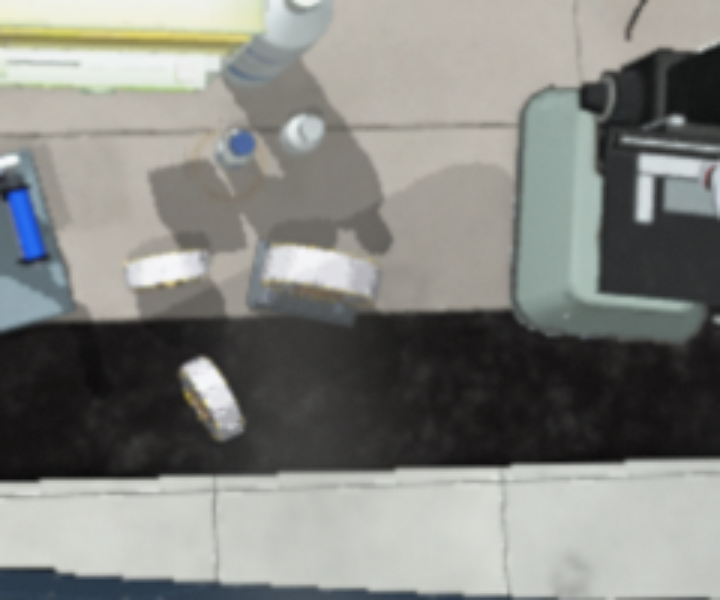

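The move was refused, probably because every row needs all its keys, so the picture shows the scene unchanged: roll at (320,272) in the crop, nothing moved. I'll resend with full rows.

apply_moves:
  rows:
    - {"x":36,"y":-48,"z":0,"rx":0,"ry":0,"rz":-1,"claw":0}
    - {"x":72,"y":-97,"z":0,"rx":0,"ry":0,"rz":-2,"claw":0}
    - {"x":108,"y":-145,"z":0,"rx":0,"ry":0,"rz":-3.5,"claw":0}
    - {"x":144,"y":-193,"z":0,"rx":0,"ry":0,"rz":-5,"claw":0}
    - {"x":200,"y":-189,"z":0,"rx":0,"ry":0,"rz":-6.5,"claw":0}
    - {"x":255,"y":-185,"z":0,"rx":0,"ry":0,"rz":-8,"claw":0}
    - {"x":310,"y":-180,"z":0,"rx":0,"ry":0,"rz":-9.5,"claw":0}
    - {"x":360,"y":-176,"z":0,"rx":0,"ry":0,"rz":-10.4,"claw":0}
    - {"x":382,"y":-174,"z":0,"rx":0,"ry":0,"rz":-10.4,"claw":0}
    - {"x":382,"y":-174,"z":0,"rx":0,"ry":0,"rz":-10.4,"claw":0}

```text
time_s: 1.4
position: [0.4858, -0.3375, 0.2471]
tcp_rot: [[0.219, 0.976, -0.0], [0.976, -0.219, 0.0], [0.0, -0.0, -1.0]]
force: [0.3, -0.1, -0.3]
opening: 0.999
grasp_force: 0.0
```

```bash
python3 - <<'E'
from h import *
from rig import *
go((.485,-.3375,.110),77)
im,d=capture("side"); cv2.imwrite("pics/s2.png",cv2.resize(im[220:420,220:460,::-1],None,fx=3,fy=3))
E
```

```text
t 1.4 p [ 0.4858 -0.3375  0.2471] yaw 77.38 F [ 0.3 -0.1 -0.3] open 0.9986365560981526 g 0.0
shift [-1.000e-01 -8.000e-01  1.371e+02]
rot [-0.   -0.    0.06]
```

View pics/s2.png

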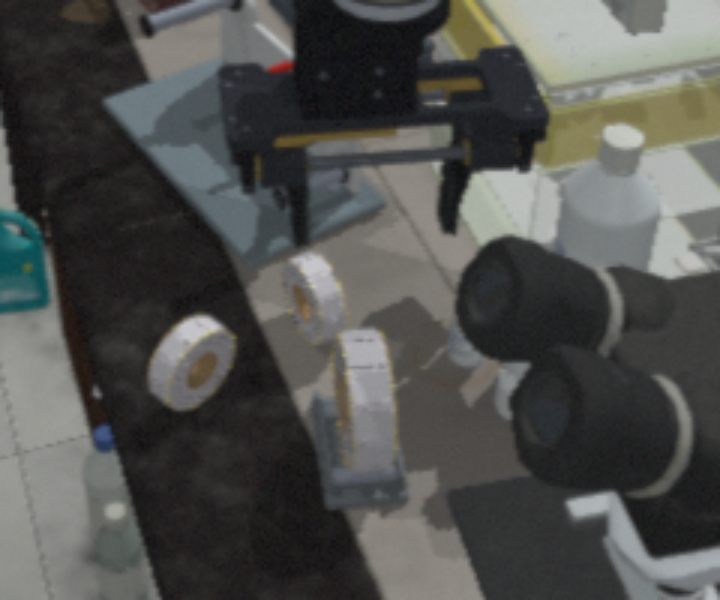

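The jaws are open above the roll, with fingertips at (300,240) and (450,230) straddling the roll at (365,400). Now down and grip.

apply_moves:
  rows:
    - {"x":0,"y":-0.8,"z":40,"rx":0,"ry":0,"rz":0,"claw":0}
    - {"x":0,"y":-0.8,"z":80,"rx":0,"ry":0,"rz":0,"claw":0}
    - {"x":0,"y":-0.8,"z":115,"rx":0,"ry":0,"rz":0,"claw":0}
    - {"x":0,"y":-0.8,"z":137,"rx":0,"ry":0,"rz":0,"claw":0}
    - {"x":0,"y":-0.8,"z":137,"rx":0,"ry":0,"rz":0,"claw":100}
    - {"x":0,"y":-0.8,"z":137,"rx":0,"ry":0,"rz":0,"claw":255}
    - {"x":0,"y":-0.8,"z":137,"rx":0,"ry":0,"rz":0,"claw":255}
    - {"x":0,"y":-0.8,"z":137,"rx":0,"ry":0,"rz":0,"claw":255}
    - {"x":0,"y":-0.8,"z":137,"rx":0,"ry":0,"rz":0,"claw":255}
    - {"x":0,"y":-0.8,"z":137,"rx":0,"ry":0,"rz":0,"claw":255}

```text
time_s: 2.7
position: [0.4841, -0.338, 0.1108]
tcp_rot: [[0.221, 0.975, 0.0], [0.975, -0.221, -0.0], [-0.0, 0.0, -1.0]]
force: [-0.1, 0.4, 0.2]
opening: 0.402
grasp_force: 0.0
```

apply_moves:
  rows:
    - {"x":0,"y":0,"z":0,"rx":0,"ry":0,"rz":0,"claw":255}
    - {"x":0,"y":0,"z":0,"rx":0,"ry":0,"rz":0,"claw":255}
    - {"x":0,"y":0,"z":0,"rx":0,"ry":0,"rz":0,"claw":255}
    - {"x":0,"y":0,"z":0,"rx":0,"ry":0,"rz":0,"claw":255}

```text
time_s: 3.2
position: [0.484, -0.338, 0.1106]
tcp_rot: [[0.221, 0.975, 0.0], [0.975, -0.221, 0.0], [0.0, 0.0, -1.0]]
force: [-0.2, 0.4, 1.2]
opening: 0.34
grasp_force: 30.0
```

apply_moves:
  rows:
    - {"x":0,"y":0,"z":-10,"rx":0,"ry":0,"rz":0,"claw":255}
    - {"x":0,"y":0,"z":-25,"rx":0,"ry":0,"rz":0,"claw":255}
    - {"x":0,"y":0,"z":-50,"rx":0,"ry":0,"rz":0,"claw":255}
    - {"x":0,"y":0,"z":-80,"rx":0,"ry":0,"rz":0,"claw":255}
    - {"x":0,"y":0,"z":-110,"rx":0,"ry":0,"rz":0,"claw":255}
    - {"x":0,"y":0,"z":-140,"rx":0,"ry":0,"rz":0,"claw":255}
    - {"x":0,"y":0,"z":-165,"rx":0,"ry":0,"rz":0,"claw":255}
    - {"x":0,"y":0,"z":-180,"rx":0,"ry":0,"rz":0,"claw":255}
    - {"x":0,"y":0,"z":-180,"rx":0,"ry":0,"rz":0,"claw":255}

```text
time_s: 4.32
position: [0.4843, -0.3384, 0.292]
tcp_rot: [[0.221, 0.975, 0.002], [0.975, -0.221, -0.002], [-0.002, 0.002, -1.0]]
force: [0.4, -0.5, -1.7]
opening: 0.338
grasp_force: 30.0
```

```bash
python3 - <<'E'
from h import *
go((.3975,.081,.290),103.6)
E
```

```text
t 4.325 p [ 0.4843 -0.3384  0.292 ] yaw 77.23 F [ 0.4 -0.5 -1.7] open 0.33801830619476153 g 29.97667013514956
shift [ 389.8 -177.3    0.9]
rot [ 0.02  0.02 -4.4 ]
```

apply_moves:
  rows:
    - {"x":20,"y":-9,"z":0,"rx":0,"ry":0,"rz":-0.2,"claw":255}
    - {"x":65,"y":-30,"z":0,"rx":0,"ry":0,"rz":-0.7,"claw":255}
    - {"x":120,"y":-55,"z":0,"rx":0,"ry":0,"rz":-1.3,"claw":255}
    - {"x":175,"y":-80,"z":0,"rx":0,"ry":0,"rz":-2,"claw":255}
    - {"x":230,"y":-105,"z":0,"rx":0,"ry":0,"rz":-2.7,"claw":255}
    - {"x":285,"y":-130,"z":0,"rx":0,"ry":0,"rz":-3.3,"claw":255}
    - {"x":335,"y":-152,"z":0,"rx":0,"ry":0,"rz":-4,"claw":255}
    - {"x":370,"y":-168,"z":0,"rx":0,"ry":0,"rz":-4.4,"claw":255}
    - {"x":390,"y":-177,"z":0,"rx":0,"ry":0,"rz":-4.4,"claw":255}
    - {"x":390,"y":-177,"z":0,"rx":0,"ry":0,"rz":-4.4,"claw":255}

```text
time_s: 5.58
position: [0.3961, 0.0827, 0.2897]
tcp_rot: [[-0.239, 0.971, -0.003], [0.971, 0.239, 0.0], [0.001, -0.002, -1.0]]
force: [0.1, -0.7, -2.1]
opening: 0.34
grasp_force: 30.0
```

apply_moves:
  rows:
    - {"x":0,"y":0,"z":20,"rx":0,"ry":0,"rz":0,"claw":255}
    - {"x":0,"y":0,"z":50,"rx":0,"ry":0,"rz":0,"claw":255}
    - {"x":0,"y":0,"z":80,"rx":0,"ry":0,"rz":0,"claw":255}
    - {"x":0,"y":0,"z":105,"rx":0,"ry":0,"rz":0,"claw":255}
    - {"x":0,"y":0,"z":120,"rx":0,"ry":0,"rz":0,"claw":255}
    - {"x":0,"y":0,"z":120,"rx":0,"ry":0,"rz":0,"claw":255}
    - {"x":0,"y":0,"z":120,"rx":0,"ry":0,"rz":0,"claw":255}

```text
time_s: 6.45
position: [0.3981, 0.0809, 0.1707]
tcp_rot: [[-0.235, 0.972, 0.0], [0.972, 0.235, -0.0], [-0.0, 0.0, -1.0]]
force: [-0.4, -0.6, -0.7]
opening: 0.344
grasp_force: 30.0
```

```bash
python3 - <<'E'
from h import *
from rig import *
go((.3975,.081,.1716),103.6)
im,d=capture("side"); np.savez("side3.npz",im=im,d=d); cv2.imwrite("pics/s3.png",cv2.resize(im[150:310,200:400,::-1],None,fx=3.7,fy=3.7))
P=cloud("side",d);im2,d2=capture("top");np.savez("top3.npz",im=im2,d=d2);P2=cloud("top",d2)
a=np.radians(13.6)
def U(P): q=P-[.503,.019,0];return np.stack([q[...,0]*np.cos(a)+q[...,1]*np.sin(a),-q[...,0]*np.sin(a)+q[...,1]*np.cos(a),q[...,2]],-1)
for n,A in(("side",U(P)),("top",U(P2))):
    m=(abs(A[...,1]-85)<9e9)&(A[...,0]>-.115)&(A[...,0]<-.06)&(A[...,1]>.02)&(A[...,1]<.15)&(A[...,2]>.05)&(A[...,2]<.135)
    q=A[m];print(n,"roll",m.sum(),(np.percentile(q,[2,50,98],axis=0)*1000).round(1))
    m=(A[...,0]>-.052)&(A[...,0]<.02)&(A[...,1]>.06)&(A[...,1]<.11)&(A[...,2]>.10)&(A[...,2]<.14)
    q=A[m];print(n,"spindle",m.sum(),(np.percentile(q,[2,50,98],axis=0)*1000).round(1))
E
```

```text
t 6.45 p [0.3981 0.0809 0.1707] yaw 103.59 F [-0.4 -0.6 -0.7] open 0.34363101111828404 g 29.97667978602294
shift [ 0.2 -0.5 -0.9]
rot [ 0.  0. -0.]
side roll 347 [[-104.    34.7   74.7]
 [-100.6   55.3  107.1]
 [ -74.1  127.4  134.2]]
side spindle 147 [[-50.   75.9 111.5]
 [-19.7  81.9 123. ]
 [ 19.2  92.4 128.6]]Traceback (most recent call last):
  File "<stdin>", line 10, in <module>
    return _quantile_unchecked(
        a, q, axis, out, overwrite_input, method, keepdims, weights)
    return _ureduce(a,
                    func=_quantile_ureduce_func,
    ...<5 lines>...
                    overwrite_input=overwrite_input,
                    method=method)
    r = func(a, **kwargs)
    result = _quantile(arr,
                       quantiles=q,
    ...<2 lines>...
                       out=out,
                       weights=wgt)
    slices_having_nans = np.isnan(arr[-1, ...])
                                  ~~~^^^^^^^^^
IndexError: index -1 is out of bounds for axis 0 with size 0
```

View pics/s3.png

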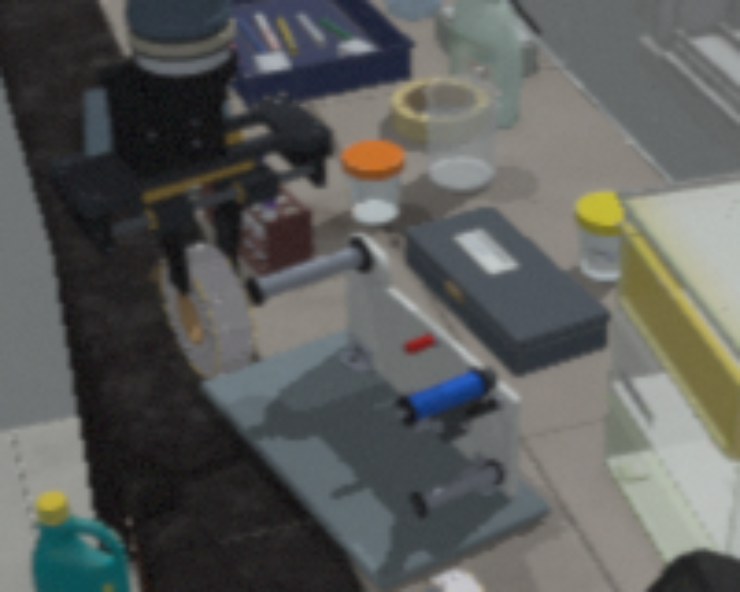

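The roll hangs from the jaws at about (205,310), in line with the spindle, whose end disc is at (258,287). The lids, rack and roller are undisturbed. A quick numeric check of the roll centre before inserting:

```bash
python3 - <<'E'
from h import *
a=np.radians(13.6);f=np.load("side3.npz");P=cloud("side",f['d']);q=P-[.503,.019,0]
A=np.stack([q[...,0]*np.cos(a)+q[...,1]*np.sin(a),-q[...,0]*np.sin(a)+q[...,1]*np.cos(a),q[...,2]],-1)*1000
m=(A[...,0]>-112)&(A[...,0]<-70)&(A[...,1]>20)&(A[...,1]<150)&(A[...,2]>55)&(A[...,2]<140)
hsv=cv2.cvtColor(f['im'],cv2.COLOR_RGB2HSV)
w=m&(hsv[...,2]>110)
face=w&(A[...,0]<-98); rim=w&(A[...,0]>-98)
for k in range(60,140,10):
    s=face&(abs(A[...,2]-k)<3); r=rim&(abs(A[...,2]-k)<3)
    print(k,A[s][:,1].round().tolist()[:14],"rim y",np.round(np.median(A[r][:,1]),1) if r.any() else None)
from scipy.optimize import least_squares
r=A[rim]; s=least_squares(lambda c:np.hypot(r[:,1]-c[0],r[:,2]-c[1])-48,[85,120],loss='soft_l1');print("rim fit",len(r),s.x,r[:,0].min(),r[:,0].max())
E
```

```text
60 [] rim y None
70 [] rim y None
80 [] rim y 52.2
90 [] rim y None
100 [89.0, 86.0] rim y 86.3
110 [37.0] rim y 36.8
120 [39.0, 36.0] rim y 36.6
130 [43.0, 40.0, 34.0] rim y 38.6
rim fit 113 [ 84.68098904 119.73158812] -97.92100448113608 -71.58129092480583
```

The roll centre fits at (84.7, 119.7) mm, against the spindle axis at (85, 120). Inserting 90 mm along tool +y.

apply_moves:
  rows:
    - {"x":0,"y":8,"z":-1,"rx":0,"ry":0,"rz":0,"claw":255}
    - {"x":0,"y":18,"z":-1,"rx":0,"ry":0,"rz":0,"claw":255}
    - {"x":0,"y":28,"z":-1,"rx":0,"ry":0,"rz":0,"claw":255}
    - {"x":0,"y":38,"z":-1,"rx":0,"ry":0,"rz":0,"claw":255}
    - {"x":0,"y":50,"z":-1,"rx":0,"ry":0,"rz":0,"claw":255}
    - {"x":0,"y":62,"z":-1,"rx":0,"ry":0,"rz":0,"claw":255}
    - {"x":0,"y":74,"z":-1,"rx":0,"ry":0,"rz":0,"claw":255}
    - {"x":0,"y":84,"z":-1,"rx":0,"ry":0,"rz":0,"claw":255}
    - {"x":0,"y":90,"z":-1,"rx":0,"ry":0,"rz":0,"claw":255}
    - {"x":0,"y":90,"z":-1,"rx":0,"ry":0,"rz":0,"claw":255}

```text
time_s: 7.8
position: [0.4853, 0.1027, 0.1715]
tcp_rot: [[-0.236, 0.972, 0.0], [0.972, 0.236, -0.0], [-0.0, 0.0, -1.0]]
force: [0.1, -0.3, -1.5]
opening: 0.343
grasp_force: 30.0
```

apply_moves:
  rows:
    - {"x":0,"y":0,"z":4,"rx":0,"ry":0,"rz":0,"claw":255}
    - {"x":0,"y":0,"z":8,"rx":0,"ry":0,"rz":0,"claw":255}
    - {"x":0,"y":0,"z":11,"rx":0,"ry":0,"rz":0,"claw":255}
    - {"x":0,"y":0,"z":12,"rx":0,"ry":0,"rz":0,"claw":255}
    - {"x":0,"y":0,"z":12,"rx":0,"ry":0,"rz":0,"claw":255}
    - {"x":0,"y":0,"z":12,"rx":0,"ry":0,"rz":0,"claw":255}

```text
time_s: 8.55
position: [0.4846, 0.1026, 0.1604]
tcp_rot: [[-0.236, 0.972, -0.0], [0.972, 0.236, -0.0], [-0.0, -0.001, -1.0]]
force: [-3.0, -0.2, 7.6]
opening: 0.336
grasp_force: 30.0
```

```bash
python3 - <<'E'
from h import *
from rig import *
go()
im,d=capture("side"); cv2.imwrite("pics/s4.png",cv2.resize(im[150:310,200:400,::-1],None,fx=3.7,fy=3.7))
E
```

```text
t 8.55 p [0.4846 0.1026 0.1604] yaw 103.64 F [-3.  -0.2  7.6] open 0.33639870066985617 g 29.971471157941778
```

View pics/s4.png

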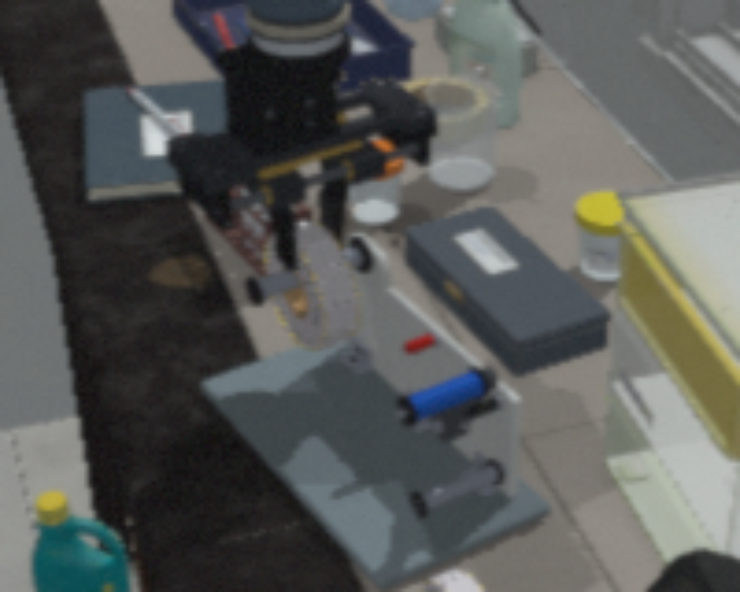

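The roll is on the spindle, seen at (315,285) between the end disc at (255,290) and the plate, with 7.6 N of upward contact. I'll ease up 1 mm, open partly and lift off.

apply_moves:
  rows:
    - {"x":0,"y":0,"z":-1,"rx":0,"ry":0,"rz":0,"claw":255}
    - {"x":0,"y":0,"z":-1,"rx":0,"ry":0,"rz":0,"claw":140}
    - {"x":0,"y":0,"z":-1,"rx":0,"ry":0,"rz":0,"claw":100}
    - {"x":0,"y":0,"z":-1,"rx":0,"ry":0,"rz":0,"claw":90}
    - {"x":0,"y":0,"z":-1,"rx":0,"ry":0,"rz":0,"claw":90}
    - {"x":0,"y":0,"z":-10,"rx":0,"ry":0,"rz":0,"claw":90}
    - {"x":0,"y":0,"z":-25,"rx":0,"ry":0,"rz":0,"claw":90}
    - {"x":0,"y":0,"z":-60,"rx":0,"ry":0,"rz":0,"claw":90}
    - {"x":0,"y":0,"z":-100,"rx":0,"ry":0,"rz":0,"claw":90}
    - {"x":0,"y":0,"z":-100,"rx":0,"ry":0,"rz":0,"claw":90}

```text
time_s: 9.85
position: [0.4872, 0.1027, 0.2631]
tcp_rot: [[-0.236, 0.972, 0.008], [0.972, 0.236, -0.0], [-0.002, 0.008, -1.0]]
force: [-0.0, -0.3, -0.5]
opening: 0.645
grasp_force: 0.0
```

```bash
python3 - <<'E'
from h import *
from rig import *
# roller at rest: unwinder (0,-106.6,124); TCP 6mm above grasp
go((.5281,-.0846,.22),13.6)
im,d=capture("side"); cv2.imwrite("pics/s5.png",cv2.resize(im[150:310,200:400,::-1],None,fx=3.7,fy=3.7))
P=cloud("side",d);a=np.radians(13.6);q=P-[.503,.019,0]
A=np.stack([q[...,0]*np.cos(a)+q[...,1]*np.sin(a),-q[...,0]*np.sin(a)+q[...,1]*np.cos(a),q[...,2]],-1)*1000
hsv=cv2.cvtColor(im,cv2.COLOR_RGB2HSV)
m=(A[...,0]>-60)&(A[...,0]<60)&(A[...,1]<-90)&(A[...,1]>-130)&(A[...,2]>90)&(hsv[...,1]>150)&(abs(hsv[...,0].astype(int)-112)<12)
print("roller",A[m].mean(0).round(1),np.percentile(A[m],[5,95],axis=0).round(1))
m=(A[...,0]>-45)&(A[...,0]<40)&(A[...,1]>25)&(A[...,1]<140)&(A[...,2]>135)&(A[...,2]<170)
print("roll top",m.sum(),np.percentile(A[m],[5,50,95],axis=0).round(1))
E
```

```text
t 9.85 p [0.4872 0.1027 0.2631] yaw 103.64 F [-0.  -0.3 -0.5] open 0.6453816062620354 g 0.0
shift [-191.6   -4.8   43.4]
rot [ 0.08 -0.05 15.01]
roller [   0.2 -110.4  127.4] [[ -24.4 -114.3  119.9]
 [  25.6 -103.8  132.5]]
roll top 226 [[-13.5  47.7 136.7]
 [ -2.8  69.3 148.3]
 [ 15.  105.7 155.5]]
```

View pics/s5.png

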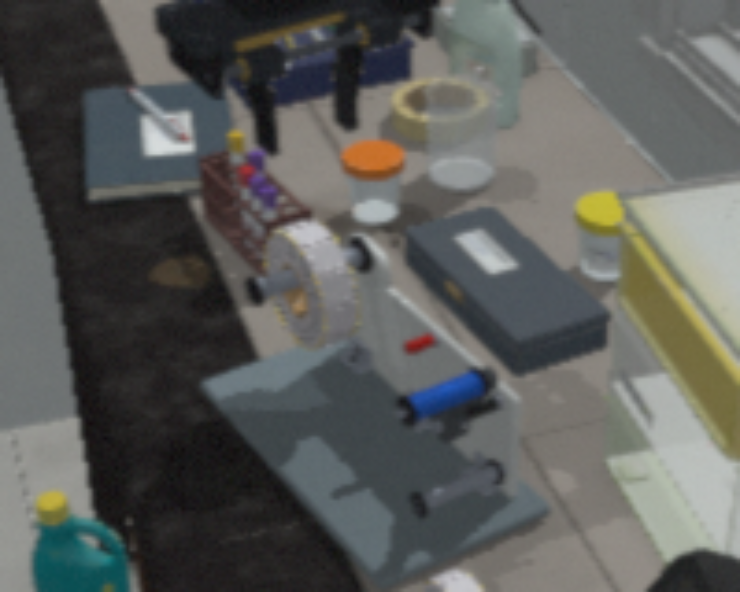

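The roll is released and hangs on the spindle at (312,285), with its top at 156 mm as expected. Nothing else has moved, and the roller rests at (447,392). Next: go above the roller and turn a quarter turn.

apply_moves:
  rows:
    - {"x":-5,"y":0,"z":-5,"rx":0,"ry":0,"rz":1.7,"claw":90}
    - {"x":-20,"y":-1,"z":-10,"rx":0,"ry":0,"rz":3.4,"claw":90}
    - {"x":-45,"y":-2,"z":-10,"rx":0,"ry":0,"rz":5.1,"claw":90}
    - {"x":-75,"y":-3,"z":-10,"rx":0,"ry":0,"rz":6.8,"claw":90}
    - {"x":-105,"y":-4,"z":-10,"rx":0,"ry":0,"rz":8.5,"claw":90}
    - {"x":-135,"y":-5,"z":-5,"rx":0,"ry":0,"rz":10.2,"claw":90}
    - {"x":-160,"y":-5,"z":10,"rx":0,"ry":0,"rz":11.9,"claw":90}
    - {"x":-180,"y":-5,"z":25,"rx":0,"ry":0,"rz":13.6,"claw":90}
    - {"x":-192,"y":-5,"z":40,"rx":0,"ry":0,"rz":15,"claw":90}
    - {"x":-192,"y":-5,"z":43,"rx":0,"ry":0,"rz":15,"claw":90}

```text
time_s: 11.15
position: [0.5241, -0.0853, 0.2144]
tcp_rot: [[0.972, 0.236, -0.005], [0.236, -0.972, 0.002], [-0.004, -0.003, -1.0]]
force: [1.0, 0.9, 0.1]
opening: 0.648
grasp_force: 0.0
```

apply_moves:
  rows:
    - {"x":0,"y":0,"z":0,"rx":0,"ry":0,"rz":0,"claw":90}
    - {"x":0,"y":0,"z":0,"rx":0,"ry":0,"rz":0,"claw":90}

```text
time_s: 11.4
position: [0.5254, -0.0845, 0.2169]
tcp_rot: [[0.971, 0.238, 0.0], [0.238, -0.971, 0.0], [0.0, 0.0, -1.0]]
force: [-0.1, -0.4, -0.2]
opening: 0.648
grasp_force: 0.0
```

```bash
python3 - <<'E'
from h import *
go((.5281,-.0850,.130),13.6)
E
```

```text
t 11.4 p [ 0.5254 -0.0845  0.2169] yaw 13.74 F [-0.1 -0.4 -0.2] open 0.6484014726611468 g 0.0
shift [ 2.5  1.1 86.9]
rot [ 0.   -0.    0.02]
```

apply_moves:
  rows:
    - {"x":2,"y":1,"z":25,"rx":0,"ry":0,"rz":0,"claw":90}
    - {"x":2,"y":1,"z":50,"rx":0,"ry":0,"rz":0,"claw":90}
    - {"x":2,"y":1,"z":75,"rx":0,"ry":0,"rz":0,"claw":90}
    - {"x":2,"y":1,"z":87,"rx":0,"ry":0,"rz":0,"claw":90}
    - {"x":2,"y":1,"z":87,"rx":0,"ry":0,"rz":0,"claw":255}
    - {"x":2,"y":1,"z":87,"rx":0,"ry":0,"rz":0,"claw":255}
    - {"x":2,"y":1,"z":87,"rx":0,"ry":0,"rz":0,"claw":255}
    - {"x":2,"y":1,"z":87,"rx":0,"ry":0,"rz":0,"claw":255}
    - {"x":2,"y":1,"z":87,"rx":0,"ry":0,"rz":0,"claw":255}
    - {"x":2,"y":1,"z":87,"rx":0,"ry":0,"rz":0,"claw":255}

```text
time_s: 12.65
position: [0.5272, -0.0834, 0.1298]
tcp_rot: [[0.972, 0.234, -0.001], [0.234, -0.972, 0.004], [0.0, -0.004, -1.0]]
force: [1.1, 6.6, 1.3]
opening: 0.192
grasp_force: 30.0
```

apply_moves:
  rows:
    - {"x":0,"y":0,"z":0,"rx":0,"ry":0,"rz":0,"claw":255}
    - {"x":0,"y":0,"z":0,"rx":0,"ry":0,"rz":0,"claw":255}
    - {"x":0,"y":0,"z":0,"rx":0,"ry":0,"rz":0,"claw":255}

```text
time_s: 13.02
position: [0.5272, -0.0834, 0.1298]
tcp_rot: [[0.972, 0.234, -0.001], [0.234, -0.972, 0.004], [0.0, -0.004, -1.0]]
force: [0.6, 6.3, 1.7]
opening: 0.197
grasp_force: 30.0
```

apply_moves:
  rows:
    - {"x":0,"y":-8,"z":-5,"rx":0,"ry":0,"rz":0,"claw":255}
    - {"x":0,"y":-16.5,"z":-9,"rx":0,"ry":0,"rz":0,"claw":255}
    - {"x":0,"y":-25,"z":-12.2,"rx":0,"ry":0,"rz":0,"claw":255}
    - {"x":0,"y":-34,"z":-14.4,"rx":0,"ry":0,"rz":0,"claw":255}
    - {"x":0,"y":-43,"z":-15.8,"rx":0,"ry":0,"rz":0,"claw":255}
    - {"x":0,"y":-52,"z":-16.2,"rx":0,"ry":0,"rz":0,"claw":255}
    - {"x":0,"y":-60,"z":-15.8,"rx":0,"ry":0,"rz":0,"claw":255}
    - {"x":0,"y":-69,"z":-14.6,"rx":0,"ry":0,"rz":0,"claw":255}
    - {"x":0,"y":-78,"z":-12.2,"rx":0,"ry":0,"rz":0,"claw":255}
    - {"x":0,"y":-78,"z":-12.2,"rx":0,"ry":0,"rz":0,"claw":255}

```text
time_s: 14.28
position: [0.5094, -0.0104, 0.1432]
tcp_rot: [[0.971, 0.237, 0.001], [0.237, -0.971, -0.003], [0.001, 0.003, -1.0]]
force: [-0.3, -7.3, 3.2]
opening: 0.194
grasp_force: 30.0
```

apply_moves:
  rows:
    - {"x":0,"y":-4,"z":1.4,"rx":0,"ry":0,"rz":0,"claw":255}
    - {"x":0,"y":-8,"z":3,"rx":0,"ry":0,"rz":0,"claw":255}
    - {"x":0,"y":-12,"z":4.6,"rx":0,"ry":0,"rz":0,"claw":255}
    - {"x":0,"y":-13,"z":5,"rx":0,"ry":0,"rz":0,"claw":255}
    - {"x":0,"y":-13,"z":5,"rx":0,"ry":0,"rz":0,"claw":255}
    - {"x":0,"y":-13,"z":5,"rx":0,"ry":0,"rz":0,"claw":255}

```text
time_s: 15.02
position: [0.5064, 0.0019, 0.1388]
tcp_rot: [[0.972, 0.237, 0.001], [0.237, -0.972, -0.003], [0.001, 0.003, -1.0]]
force: [-1.2, -5.7, 6.5]
opening: 0.195
grasp_force: 30.0
```

```bash
cat > c.py <<'E'
from h import *
from rig import *
go()
a=np.radians(13.6);C=np.array([[np.cos(a),np.sin(a),0],[-np.sin(a),np.cos(a),0],[0,0,1]])
s=read_state();print("tcp U",(C@(s['position']-np.array([.503,.019,0]))*1000).round(1),"F U",(C@s['force']).round(1))
for n in("side","top"):
    im,d=capture(n);A=(cloud(n,d)-[.503,.019,0])@C.T*1000;hsv=cv2.cvtColor(im,cv2.COLOR_RGB2HSV)
    m=(A[...,0]>-60)&(A[...,0]<60)&(abs(A[...,1])<130)&(A[...,2]>100)&(hsv[...,1]>150)&(abs(hsv[...,0].astype(int)-112)<12)
    print(n,"roller",m.sum(),np.percentile(A[m],[5,50,95],axis=0).round(1) if m.any() else "")
    if n=="side": cv2.imwrite("pics/s6.png",cv2.resize(im[150:310,200:400,::-1],None,fx=3.7,fy=3.7))
E
python3 c.py
```

```text
t 15.025 p [0.5064 0.0019 0.1388] yaw 13.7 F [-1.2 -5.7  6.5] open 0.1948607111576817 g 30.019881738116965
tcp U [ -0.8 -17.4 138.8] F U [-2.5 -5.2  6.5]
side roller 47 [[-26.2 -29.9 130.1]
 [-15.1 -23.5 137.2]
 [ -7.3 -15.1 142.8]]
top roller 0
```

View pics/s6.png

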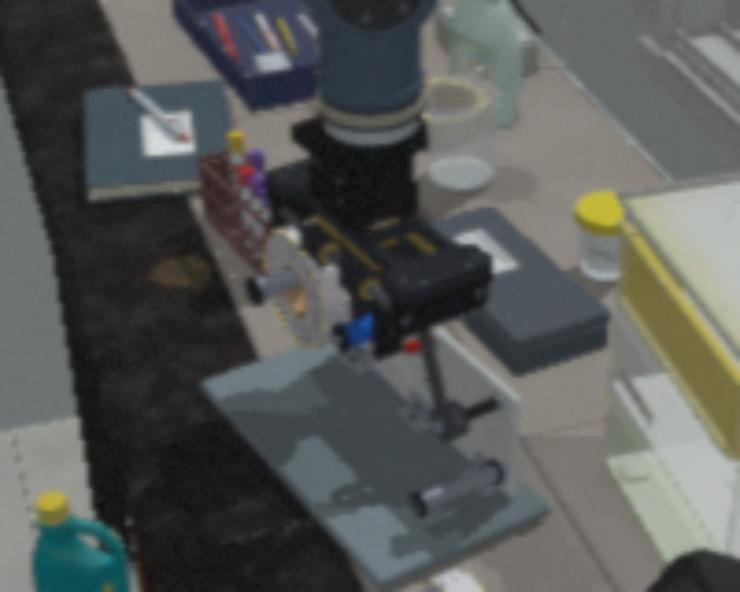

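The roller is pinched at about (360,330), and the arm at (430,370) is close to the red pin at (412,345). The tangential force is about 7.5 N, which is spring only, so I'll push on until the stop shows.

apply_moves:
  rows:
    - {"x":0,"y":-1,"z":0.5,"rx":0,"ry":0,"rz":0,"claw":255}
    - {"x":0,"y":-2,"z":1,"rx":0,"ry":0,"rz":0,"claw":255}
    - {"x":0,"y":-2,"z":1,"rx":0,"ry":0,"rz":0,"claw":255}
    - {"x":0,"y":-2,"z":1,"rx":0,"ry":0,"rz":0,"claw":255}

```text
time_s: 15.62
position: [0.5059, 0.0039, 0.1378]
tcp_rot: [[0.972, 0.237, 0.001], [0.237, -0.972, -0.002], [0.001, 0.003, -1.0]]
force: [-2.4, -6.7, 7.2]
opening: 0.197
grasp_force: 30.0
```

apply_moves:
  rows:
    - {"x":0,"y":-1,"z":0.5,"rx":0,"ry":0,"rz":0,"claw":255}
    - {"x":0,"y":-1,"z":0.5,"rx":0,"ry":0,"rz":0,"claw":255}
    - {"x":0,"y":-1,"z":0.5,"rx":0,"ry":0,"rz":0,"claw":255}

```text
time_s: 16.0
position: [0.5057, 0.0045, 0.1375]
tcp_rot: [[0.972, 0.237, 0.002], [0.237, -0.972, -0.003], [0.001, 0.003, -1.0]]
force: [-1.9, -6.9, 8.2]
opening: 0.2
grasp_force: 30.0
```

```bash
python3 c.py
```

```text
t 16.0 p [0.5057 0.0045 0.1375] yaw 13.71 F [-1.9 -6.9  8.2] open 0.20026609136923418 g 30.02264150767587
tcp U [ -0.8 -14.7 137.5] F U [-3.5 -6.3  8.2]
side roller 46 [[-25.5 -31.3 128.4]
 [-15.9 -21.4 136.9]
 [ -8.  -12.8 144.2]]
top roller 0
```

apply_moves:
  rows:
    - {"x":0,"y":-1,"z":0.3,"rx":0,"ry":0,"rz":0,"claw":255}
    - {"x":0,"y":-2,"z":0.6,"rx":0,"ry":0,"rz":0,"claw":255}
    - {"x":0,"y":-2,"z":0.6,"rx":0,"ry":0,"rz":0,"claw":255}
    - {"x":0,"y":-2,"z":0.6,"rx":0,"ry":0,"rz":0,"claw":255}

```text
time_s: 16.6
position: [0.5057, 0.0048, 0.1374]
tcp_rot: [[0.971, 0.238, 0.003], [0.238, -0.971, -0.006], [0.001, 0.006, -1.0]]
force: [-3.6, -12.9, 10.8]
opening: 0.197
grasp_force: 30.0
```

The TCP moved only 0.3 mm for the last 2 mm commanded, and the force rose to about 16 N, so the arm is firmly on its stop. A final numeric check that it's steady and the roll is still hanging:

apply_moves:
  rows:
    - {"x":0,"y":0,"z":0,"rx":0,"ry":0,"rz":0,"claw":255}
    - {"x":0,"y":0,"z":0,"rx":0,"ry":0,"rz":0,"claw":255}
    - {"x":0,"y":0,"z":0,"rx":0,"ry":0,"rz":0,"claw":255}
    - {"x":0,"y":0,"z":0,"rx":0,"ry":0,"rz":0,"claw":255}

```text
time_s: 17.1
position: [0.5057, 0.0048, 0.1374]
tcp_rot: [[0.971, 0.238, 0.003], [0.238, -0.971, -0.006], [0.001, 0.006, -1.0]]
force: [-3.5, -13.0, 10.7]
opening: 0.197
grasp_force: 30.0
```

```bash
cat >> c.py <<'E'
im,d=capture("side");A=(cloud("side",d)-[.503,.019,0])@C.T*1000;hsv=cv2.cvtColor(im,cv2.COLOR_RGB2HSV)
m=(A[...,0]>-42)&(A[...,0]<40)&(A[...,1]>30)&(A[...,1]<140)&(A[...,2]>50)&(A[...,2]<165)&(hsv[...,1]<50)&(hsv[...,2]>110)
print("roll",np.percentile(A[m],[2,50,98],axis=0).round(1))
E
python3 c.py
```

```text
t 17.1 p [0.5057 0.0048 0.1374] yaw 13.78 F [ -3.5 -13.   10.7] open 0.19695523282001354 g 30.03168857336277
tcp U [ -0.7 -14.4 137.4] F U [ -6.5 -11.8  10.7]
side roller 45 [[-26.  -26.9 128.1]
 [-16.  -22.  137.4]
 [ -8.7 -12.2 144.7]]
top roller 0 
roll [[-27.   37.4  64.4]
 [-10.8  51.7 124.7]
 [  4.4 115.9 154. ]]
```

```bash
python3 -c "from rig import *;print(hand_in())"
```

```text
the job is handed in; nothing more can be done
None
```

I hung the label roll freely on the spindle, swung the tension arm until it pressed against its stop, and handed in at about 17 s with the gripper still holding it there; I did not touch the rack, vials or cup.

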